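# Leak-check a load-lock window, then hold the sniffer in its calibration port

### The arm

A 6-joint arm with a two-finger parallel gripper is mounted at the origin on the work surface. World frame = base frame: x ahead of the robot, y to its left, z up, the work surface at z = 0. Lengths are in mm, angles in rad, forces in N, time in s.
With the tool pointing down it reaches from about 275 to 1000 mm from the base axis. Payload 8.4 kg.
Tool frame: the origin (TCP) lies midway between the tips of the shut fingers; the grasp point (between the pads) lies r.grip_point_offset behind it (r.grip_point_offset is the distance from the TCP to the grasp point, in mm); z points along the fingers, y is the direction in which the jaws open and shut (so a half turn about z gives the same grasp; the last joint's range is limited). The gripper opens to 85 mm and grips with 20 to 120 N. Pads are 22 mm wide; open, the fingers measure 114 mm over their backs; the gripper's body (76 mm by 85 mm) begins 54 mm behind the grasp point. The pads swing forward as they close: fully open they stand 13 mm farther back than shut.
Start: joints at [1.256, 0.353, 1.633, -0, 1.155, -0.002], TCP at [192.326, 594.675, 231.281] pointing down, gripper open.
Joint ranges: [-2.63, 2.63], [-0.92, 2.1], [0.06, 2.66], [-1.3, 4.44], [0, 2.69], [-3.02, 3.02]. Speed limits (rad/s): [2.22, 2.22, 2.79, 3.14, 3.14, 3.14].

### API

Orientations are given as [roll, pitch, yaw] about the fixed x, y, z axes, in that order (R = Rz(yaw) Ry(pitch) Rx(roll)).
In Python, from rig import r gives the robot as it stands.
- The arm moves only by the tool move_arm, never from a script. Its argument "targets" is one flat list of numbers, 5 for each row, row after row: the gripper's target within -1 to 1 (fully open at 1, half-way at 0, shut at -1), then the shift along the tool's x, y, z in cm, then the turn about the tool's z in degrees. In form: [gripper, tx, ty, tz, turn, gripper, tx, ty, tz, turn, ...]. A call has 1 to 10 rows; each row is the pose to reach, as a shift and turn from the pose commanded when the call began, along the tool's axes at that moment; what a row does not reach only later rows make up. A row lasts 1/10 s, in which the tool goes at most 50 mm and 8.59 degrees, less where a joint would pass 70% of its speed; a pose out of reach is approached as far as the arm can. A call with a gripper value outside its range is refused whole. The fingers move at their own pace and stop on an object; "squeeze" is the grip in N (left out, the last holds). Time passes only in rows, so rows that repeat a pose let the fingers close. It gives the time, the measured TCP pose, the force and the opening at its end, in the units of the state.
- r.sense(): the state, without advancing time (a new reading comes with each control period).
- r.grab_frame(name): name is "scene" or "top"; returns a dict with "img" (384x512x3 uint8, blue, green, red), "K" (3x3 intrinsics, pixels), "world_to_cam" (4x4, takes a point from world to camera coordinates). Camera axes: x right, y down, z forward; pixel columns grow to the right and rows downward; lengths in mm; the calibration is good to about 2 mm. A picture is of the moment at which its call begins. There is no depth.
- r.sign_off(): hands the job in, once; it reports no verdict.
Trained networks look in a picture, given as the dict that the camera call returned (one of the last four; its "shot" number tells which), for a name from the list of things; names that differ only in an ending like _2 or _b are one class to them, and where a whole thing is asked for, a point or a joint stands for the part that bears it (a point fixed in the world has none). Each returns a list of dicts, best first, with "conf" (0 to 1); they miss things now and then, are a little off and sometimes report something else, mostly with a low value. They report only what shows in the picture. A call takes as long as a camera call. They do not tell look-alikes from the thing itself.
- r.outline_of(picture, thing): "region" (384x512 bool, what is visible of it).
- r.mark_of(picture, thing): "position" ([x, y, z] in mm, in world coordinates, good to about 4 mm: a listed point, or the origin of a listed thing).
The state is a dict: "clock": time; "qpos": joint angles; "qvel": joint speeds; "joint_efforts": joint torques, N m; "eef_pos": TCP position; "tcp_rot": TCP orientation; "contact_force": force on the tool from outside, world axes, zero at the start; "wrist_torque": the same for the moment, N m; "opening": opening from 0.0 (shut) to 1.0 (fully open).
Only numpy, scipy, OpenCV 4.12 (cv2) and the standard library are available. Lean on these libraries where they do the work, as an engineer would, in place of code of your own. Each camera call takes 0.05 s, during which the arm holds its last target.

### The job

Take the leak-sniffer wand (the one with the long needle nose) out of its stand, point it square at the middle of the glass window on the vacuum chamber with the tip about 20 mm off the glass, and hold it there still for two seconds without touching the window. Then check its reading: set the tip in the spring-loaded cup of the calibration unit, wand upright, push the cup down with the wand until the cup's rim is level with the top of the unit, and finish while still holding it pressed there. Touch the cup only with the wand and leave everything else where it is.

Things in the scene. Friction and masses are not known exactly. Their poses are not given: they have to be found in the camera images.
- sniffer_grip (a point): Centre of the sniffer wand's round white grip (28 mm diameter, 58 mm long). The loose wand (0.16 kg, 150 mm long) stands upright nose down, z axis from tip to grip. Below the grip: a shoulder 44 mm wide, its top face 29 mm under this point, then a 22 mm body and needle nose. In the stand this point is 141 mm above the table; lift straight up 90 mm or more to clear.
- sniffer_tip (a point): The very tip of the sniffer's needle nose (8 to 10 mm thick, 50 mm long), on the wand's axis, 121 mm from the grip's centre.
- stand_a: The stand in which the sniffer stands, its shoulder resting on the white top plate (28 mm hole): steel base, four thin posts, 80 by 80 by 105 mm, fixed. Origin: centre of its underside.
- stand_b: The identical stand that holds the other wand, fixed. Origin: centre of its underside.
- wafer_wand: The other wand, for lifting wafers: same stand, flat paddle nose, thinner 18 mm grip ending in a 24 mm ball, 137 mm long, its top 157 mm above the table. Loose; leave it. Origin: centre of its lower end.
- chamber: Aluminium load-lock chamber, 160 by 230 mm, about 140 mm high, fixed, steel tube behind. Its top slopes 25 degrees down towards its own -x (robot side) and carries two round flanges: the larger (90 mm, +y side) is the glass window, the smaller (70 mm, -y side) a plain blanking plate. Origin: centre of its underside.
- viewport: The window on the chamber's sloping top: dark round glass 64 mm across in a bolted steel flange 90 mm across, standing 4 mm proud of the glass (bolt heads 8 mm). Origin: centre of the glass's outer face, about 114 mm above the table. Its z axis points out of the glass, square to it, 0.436 rad off vertical towards the robot side.
- calibrator: White box of the calibration unit, 110 by 90 mm (rubber foot 118 by 98), top face 70 mm above the table, fixed. The sprung cup stands out of its top, 18 mm from its centre towards its own -x. Origin: centre of its underside.
- cup_rim (a point): Centre of the top rim of the sprung steel cup: 34 mm outside, 26 mm inside diameter, 10 mm deep inside. At rest the rim stands 12 mm above the unit's top (82 mm above the table); the point moves down with the cup.
- cup (a joint): How far the cup is pressed down, m: 0 at rest, 0.012 with its rim level with the unit's top, 0.022 at the stop. Spring: 4.2 N to start it, plus 0.26 N per mm (7.3 N when level). It springs back when let go.
- flange: Loose steel ring, 72 mm across, 13 mm high; leave it. Origin: centre of its underside.
- driver: Loose screwdriver lying on the table; leave it. Origin: centre of its underside.
- carrier: Loose round white wafer carrier, 116 mm across, 28 mm high; leave it. Origin: centre of its underside.
- solvent: Loose white bottle, 60 mm across, 140 mm high; leave it. Origin: centre of its underside.
- tin: Loose metal tin, 60 by 40 by 22 mm; leave it. Origin: centre of its underside.
Things that resemble listed ones, but are neither listed nor needed, are in the scene too. What is shaped like the calibrator but blue or green is not meant.

How it is judged (in metres and radians):
On the way:
1. sniffer held still for a second, square to the window (within 17 degrees), tip over its middle (within 15 mm) and 6 to 40 mm off the glass (x of sniffer_tip in the frame of viewport between -0.015 and 0.015 m and y of sniffer_tip in the frame of viewport between -0.015 and 0.015 m and z of sniffer_tip in the frame of viewport between 0.006 and 0.04 m and angle between the z axis of sniffer_grip and the z axis of viewport, either way round below 0.3 rad and linear speed of sniffer below 0.02 m/s and contact force between the fingers and sniffer above 1 N), for 1 s.
At the end, for the whole second after the job is handed in: The fingers hold the sniffer upright (within 14 degrees), tip in the cup, pushing with over 3 N; the cup stays still, pressed 8 to 16 mm (rim level with the unit's top within 4 mm); the gripper does not touch the cup; other loose things within 30 mm of where they stood (value of joint cup between 0.008 and 0.016 m and velocity of joint cup between -0.01 and 0.01 m/s and contact force between sniffer and cup above 3 N and contact force between the fingers and sniffer above 2 N and contact force between each of the arm, the fingers and cup below 0.5 N and horizontal distance between sniffer_tip and cup_rim below 0.014 m and angle between sniffer_grip's own z axis and vertical below 0.25 rad and distance of each of flange, driver, carrier, solvent, tin, wafer_wand from where it was at the start of the episode below 0.03 m); the arm keeps its last pose, push and grip.
It fails at once if the sniffer or the gripper pushes on the window (contact force between any of sniffer, the fingers and viewport above 1 N).
It fails at once if the gripper itself presses the cup (contact force between any of the fingers, the arm and cup above 1 N).
It fails at once if another loose thing is pushed away by more than 30 mm (distance of any of flange, driver, carrier, solvent, tin, wafer_wand from where it was at the start of the episode above 0.03 m).
It also fails if it takes over 46 s, if anything falls off the work surface, if the arm or the gripper's body presses on something with over 40 N, if the wrist force passes 120 N, or if a joint passes its speed limit or range.

## Working session

There is one attempt and no reset: what is moved stays moved. The work goes in short steps, Python scripts to look and compute and a tool call to move; the robot and the scene stay as the last step left them, time stands still between calls to the robot, and variables do not carry over. Pictures are saved under pics/ and viewed, and the job is handed in when it is done.

Besides the shell and the picture viewer there is one more tool, called as name(argument=value, ...), one argument or row to a line, values as JSON. move_arm: Moves the arm, as the interface text tells. Its arguments: {"type":"object","properties":{"targets":{"type":"array","items":{"type":"number"}},"squeeze":{"type":"number"}},"required":["targets"]}

```bash
ls; mkdir -p pics
cat > h.py <<'E'
import numpy as np,cv2
from rig import r
from scipy.spatial.transform import Rotation as R
E
python3 - <<'E'
from h import *
print(r.sense(), r.grip_point_offset)
for n in ["scene","top"]:
    f=r.grab_frame(n); cv2.imwrite(f"pics/{n}0.png",cv2.resize(f["img"],(800,600),interpolation=cv2.INTER_CUBIC))
    print(n,f["K"],np.round(f["world_to_cam"],3).tolist())
    for t in ["sniffer_grip","sniffer_tip","stand_a","wafer_wand","chamber","viewport","calibrator","cup_rim","flange","driver","carrier","solvent","tin"]:
        for m in r.mark_of(f,t)[:3]:
            p=np.array(m["position"]);c=f["world_to_cam"]@np.append(p,1);u=f["K"]@c[:3];u=u[:2]/u[2]
            print(t,round(m["conf"],2),np.round(p,1),np.round(u*800/512))
E
```

```text
pics
{'clock': 0.0, 'qpos': array([ 1.25559181e+00,  3.53604654e-01,  1.63417970e+00, -2.39666502e-05,
        1.15520214e+00, -2.41127415e-03]), 'qvel': array([-0.00151338,  0.00046668,  0.00011069,  0.00081083,  0.00015055,
       -0.00012816]), 'joint_efforts': array([-2.63046577e-04, -6.05267930e+01, -3.42062330e+01, -6.96903868e-06,
        9.63992381e-03, -2.82878045e-05]), 'eef_pos': array([192.18189207, 594.19245649, 230.56935293]), 'tcp_rot': array([-3.14019876e+00,  1.85520208e-05,  2.82880911e+00]), 'contact_force': array([ 0.00768838, -0.9568266 , -0.93001069]), 'wrist_torque': array([-0.00800674,  0.00883499, -0.05844657]), 'opening': 1.0014463778810836} 18.700000000000003
scene [[432.93524618   0.         255.84401982]
 [  0.         432.93524618 189.23664158]
 [  0.           0.           1.        ]] [[-0.52, 0.854, -0.012, 286.926], [0.739, 0.442, -0.508, -295.536], [-0.428, -0.273, -0.861, 1557.045], [0.0, 0.0, 0.0, 1.0]]
sniffer_grip 0.8 [ 468.6 -308.4  140.6] [286. 215.]
sniffer_grip 0.66 [ 471.9 -311.9   19. ] [293. 251.]
sniffer_grip 0.64 [ 636.3 -277.7   -2. ] 
[... 1787 characters left out ...]
59 [596.4 295.4   1.4] [225. 238.]
viewport 0.66 [554.5 327.7 113.2] [194. 246.]
calibrator 0.76 [437.8  -1.9   5.6] [372. 312.]
calibrator 0.74 [223.6 380.5   2. ] [177. 425.]
calibrator 0.73 [ 247.  -238.8    1.9] [495. 407.]
cup_rim 0.62 [ 233.8 -234.7   86. ] [499. 414.]
cup_rim 0.57 [422.3  -1.2  82.1] [370. 315.]
cup_rim 0.49 [ 271.3 -456.8   84.4] [618. 391.]
flange 0.57 [579.8  73.6   0.9] [334. 244.]
driver 0.69 [349.9 219.8  -0.9] [261. 359.]
carrier 0.83 [ 634.4 -274.2   -2.1] [503. 216.]
carrier 0.21 [ 468.9 -304.1  142. ] [536. 282.]
solvent 0.58 [ 7.242e+02  3.320e+01 -1.000e-01] [353. 176.]
solvent 0.3 [439.6   1.4   1.1] [370. 312.]
tin 0.69 [ 393.1 -150.6   -3.2] [447. 334.]
```

View pics/scene0.png

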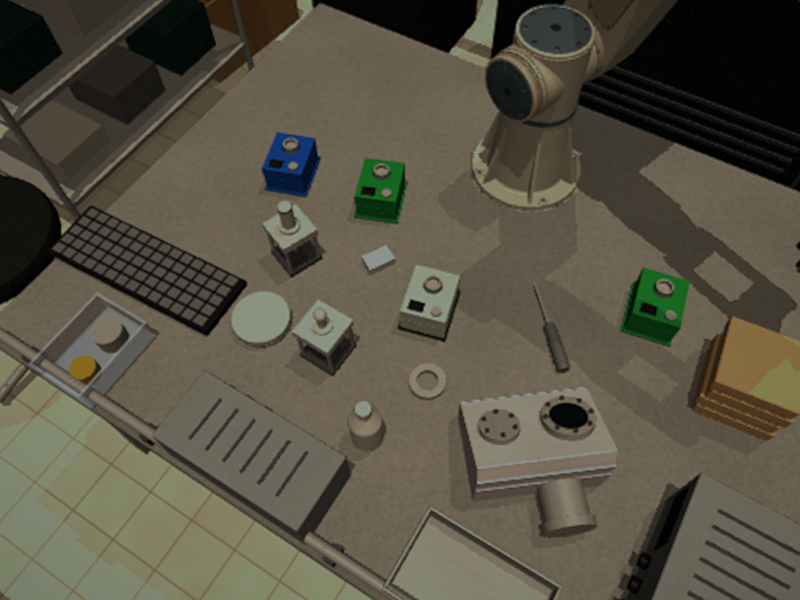

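View pics/top0.png

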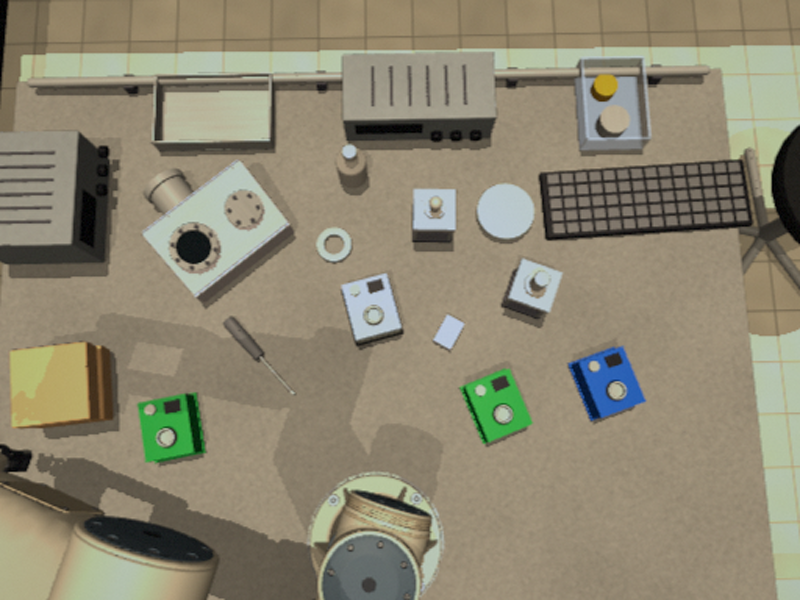

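The top view shows both stands. The one at (536,281) has a thick plain round grip. The one at (430,205) has a thinner grip ending in a ball, so that is the wafer wand. The sniffer is therefore at (536,281) top and (286,215) scene. The only white calibration unit is at (372,310) top and (430,300) scene; the blue and green ones are not meant. The window is the dark round glass at (194,246) top. I'll confirm these in crops and triangulate.

Run:
```python
from h import *
fs={n:r.grab_frame(n) for n in ["scene","top"]}
np.save("fs.npy",{n:{k:f[k] for k in("img","K","world_to_cam")} for n,f in fs.items()},allow_pickle=True)
def crop(n,c,w):
    x,y=[int(v*512/800) for v in c]; i=fs[n]["img"][max(0,y-w):y+w,max(0,x-w):x+w]
    cv2.putText(j:=cv2.resize(i,(265,265),interpolation=cv2.INTER_CUBIC),f"{n} {max(0,x-w)},{max(0,y-w)} w{2*w}",(3,12),0,.4,(0,255,255),1);return j
rows=[np.hstack([crop("scene",(290,225),30),crop("scene",(323,335),30),crop("scene",(535,425),52)]),np.hstack([crop("top",(533,285),30),crop("top",(432,212),30),crop("top",(218,230),52)])]
cv2.imwrite("pics/crops.png",np.vstack(rows))
P={n:f["K"]@f["world_to_cam"][:3] for n,f in fs.items()}
# outlines
for t in ["sniffer_grip","viewport","chamber","calibrator"]:
    for n,f in fs.items():
        for o in r.outline_of(f,t)[:3]:
            m=o["region"];ys,xs=np.nonzero(m); print(t,n,round(o["conf"],2),m.sum(),xs.min(),xs.max(),ys.min(),ys.max(),np.round([xs.mean(),ys.mean()],1))
```

```text
sniffer_grip scene 0.57 219 177 191 129 150 [183.1 140.2]
sniffer_grip top 0.52 216 336 351 173 189 [343.6 180.9]
viewport scene 0.73 811 346 380 253 281 [362.9 267.5]
viewport top 0.7 749 109 139 142 171 [124.2 156.9]
chamber scene 0.62 6768 293 394 248 343 [344.3 289.7]
chamber top 0.74 5214 92 187 102 192 [136.7 144.7]
calibrator scene 0.96 1562 397 440 173 221 [418.9 196.5]
calibrator scene 0.93 1135 168 204 85 125 [185.8 105.4]
calibrator scene 0.9 1192 226 260 102 142 [243.  121.9]
calibrator top 0.92 1543 365 412 222 269 [388.4 244.6]
calibrator top 0.83 1243 219 257 176 220 [237.7 197.6]
calibrator top 0.8 1385 295 341 236 282 [317.6 259.2]
```

View pics/crops.png

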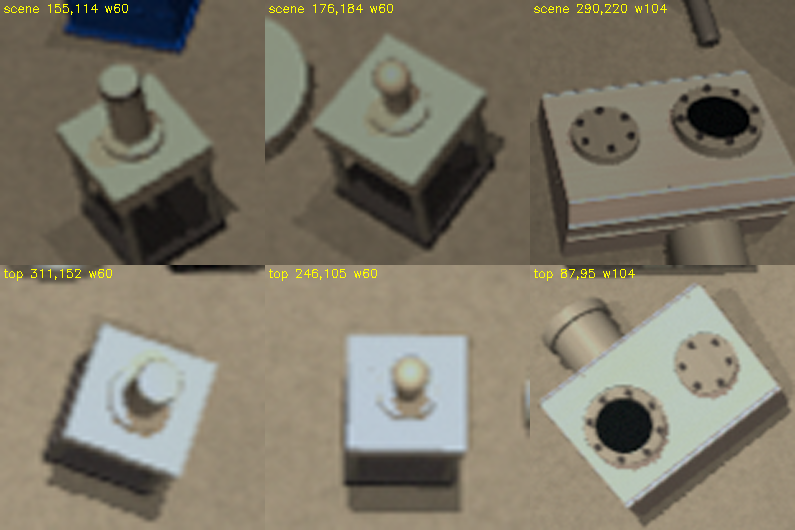

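```bash
cat >> h.py <<'E'
def tri(fs,a,b):
    P=[f["K"]@f["world_to_cam"][:3] for f in (fs["scene"],fs["top"])]
    X=cv2.triangulatePoints(P[0],P[1],np.array(a,float).reshape(2,1),np.array(b,float).reshape(2,1))[:,0];X=X[:3]/X[3]
    e=[np.round((q:=p@np.append(X,1))[:2]/q[2]-u,1) for p,u in zip(P,(a,b))]
    return np.round(X,1),e
E
python3 - <<'E'
from h import *
fs=np.load("fs.npy",allow_pickle=True).item()
print("griptop",tri(fs,(182.4,132.1),(347.2,178.3)))
g={}
for n,(x0,x1,y0,y1) in {"scene":(346,380,253,281),"top":(109,139,142,171)}.items():
    im=cv2.cvtColor(fs[n]["img"],6)[y0:y1,x0:x1]; m=(im<45).astype(np.uint8)
    k,l,s,c=cv2.connectedComponentsWithStats(m);i=1+s[1:,4].argmax();g[n]=c[i]+[x0,y0];print(n,s[i],g[n])
v,e=tri(fs,g["scene"],g["top"]);print("glass",v,e)
b,e=tri(fs,(319,271.8),(156.5,133.5));print("blank",b,e)
d=v-b;print("chamber yaw from flanges",np.degrees(np.arctan2(d[1],d[0]))-90, np.linalg.norm(d))
crops=[]
for n,(x,y) in {"scene":(275,190),"top":(238,198)}.items():
    crops.append(cv2.resize(fs[n]["img"][y-35:y+35,x-35:x+35],(390,390),interpolation=cv2.INTER_CUBIC));print(n,x-35,y-35)
cv2.imwrite("pics/cal.png",np.hstack(crops))
# chamber yaw from top outline by min rect
f=r.grab_frame("top")
m=r.outline_of(f,"chamber")[0]["region"].astype(np.uint8)
print(cv2.minAreaRect(cv2.findNonZero(m)))
E
```

```text
griptop (array([ 468.1, -309.5,  167.6]), [array([-1. , -0.2]), array([-0.8,  0.4])])
scene [  5   5  28  18 320] [363.571875 265.8125  ]
top [  4   6  22  21 347] [123.45533141 157.67146974]
glass [552.5 329.8 115.7] [array([-0.5, -0. ]), array([-0.4,  0.1])]
blank [625.3 236.3 110.1] [array([-0.9, -0.1]), array([-0.6,  0.3])]
chamber yaw from flanges 37.90466838359069 118.63157252603538
scene 240 155
top 203 163
((133.03782653808594, 139.12701416015625), (82.82899475097656, 78.03706359863281), 50.79279708862305)
```

View pics/cal.png

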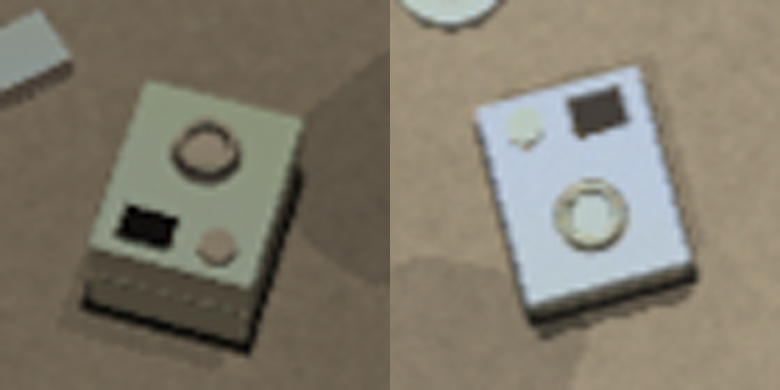

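```bash
cat >> h.py <<'E'
def sh(cmd,tgt,yaw):
    """cmd=(x,y,z,yawdeg) commanded; returns shift cm in tool axes and turn deg"""
    Rm=R.from_euler('xyz',[np.pi,0,np.radians(cmd[3])]).as_matrix()
    return np.round(Rm.T@(np.array(tgt)-cmd[:3])/10,2), round(-((yaw-cmd[3]+180)%360-180),2)
E
python3 - <<'E'
from h import *
fs=np.load("fs.npy",allow_pickle=True).item()
print("cup",tri(fs,(277.2,181.7),(238.9,201.05)))
print(sh((192.326,594.675,231.281,np.degrees(2.8288)),(468.8,-308.7,231.3),147))
E
```

```text
cup (array([423.3,  -4.5,  75.8]), [array([-0.8, -0.1]), array([-0.7,  0.3])])
(array([-54.1 , -77.45,  -0.  ]), np.float64(15.08))
```

move_arm(
  targets=[1,-54.1,-77.45,0,15,1,-54.1,-77.45,0,15,1,-54.1,-77.45,0,15,1,-54.1,-77.45,0,15,1,-54.1,-77.45,0,15,1,-54.1,-77.45,0,15,1,-54.1,-77.45,0,15,1,-54.1,-77.45,0,15,1,-54.1,-77.45,0,15,1,-54.1,-77.45,0,15],
  squeeze=30,
)

```text
clock: 3.0
eef_pos: [338.9, 114.8, 231.7]
tcp_rot: [3.14, 0.001, 2.568]
contact_force: [0.9, -0.4, -0.6]
opening: 1.002
```

Run:
```python
from h import *
s=r.sense();print(s["clock"],s["eef_pos"],np.degrees(s["tcp_rot"]),s["qpos"])
p=s["eef_pos"];print(sh((p[0],p[1],231.3,np.degrees(s["tcp_rot"][2])),(468.8,-308.7,231.3),147))
```

```text
3.0 [338.87370349 114.77853848 231.71995592] [1.79935403e+02 5.58773207e-02 1.47112137e+02] [ 3.22440981e-01 -8.90259305e-02  2.15272234e+00 -6.56792510e-05
  1.07640667e+00 -6.74323284e-01]
(array([-33.91, -28.51,  -0.  ]), np.float64(0.11))
```

move_arm(
  targets=[1,-33.9,-28.5,0,0,1,-33.9,-28.5,0,0,1,-33.9,-28.5,0,0,1,-33.9,-28.5,0,0,1,-33.9,-28.5,0,0,1,-33.9,-28.5,0,0,1,-33.9,-28.5,0,0,1,-33.9,-28.5,0,0,1,-33.9,-28.5,0,0,1,-33.9,-28.5,0,0],
)

```text
clock: 4.0
eef_pos: [469.7, -311.7, 231.2]
tcp_rot: [-3.141, 0.002, 2.564]
contact_force: [0.0, 1.1, -0.0]
opening: 1.001
```

Run:
```python
from h import *
f=r.grab_frame("scene");g=r.grab_frame("top")
cv2.imwrite("pics/a1.png",np.hstack([cv2.resize(f["img"][90:190,120:240],(400,333),interpolation=2),cv2.resize(g["img"][120:220,280:400],(400,333),interpolation=2)]))
s=r.sense();print(s["clock"],s["eef_pos"],np.degrees(s["tcp_rot"]),s["qpos"])
p=s["eef_pos"];print(sh((p[0],p[1],p[2],np.degrees(s["tcp_rot"][2])),(468.8,-308.7,126.3),147))
```

```text
4.1 [ 467.97672056 -307.48680403  230.80891581] [ 1.79986941e+02 -5.97522085e-02  1.46977090e+02] [-5.84132674e-01  2.53438484e-01  1.77395895e+00  2.44775715e-04
  1.11523984e+00 -1.57867818e+00]
(array([-0.14, -0.06, 10.45]), np.float64(-0.02))
```

View pics/a1.png

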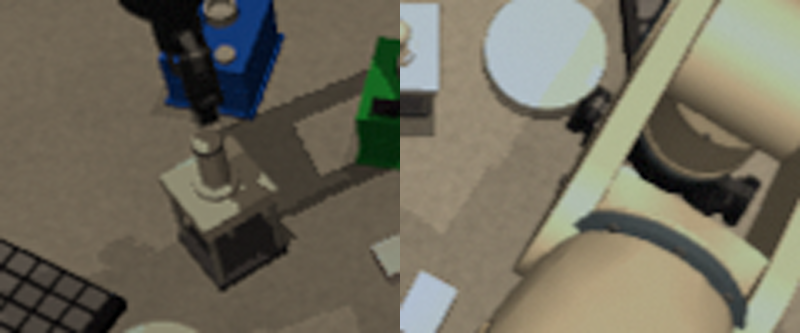

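The scene crop at (205,135) shows the open fingers directly above the sniffer's grip. Descending to grasp it.

move_arm(
  targets=[1,-0.1,-0.1,4,0,1,-0.1,-0.1,8,0,1,-0.1,-0.1,10.4,0,1,-0.1,-0.1,10.4,0,-1,-0.1,-0.1,10.4,0,-1,-0.1,-0.1,10.4,0,-1,-0.1,-0.1,10.4,0,-1,-0.1,-0.1,10.4,0,-1,-0.1,-0.1,10.4,0,-1,-0.1,-0.1,10.4,0],
  squeeze=40,
)

```text
clock: 5.1
eef_pos: [469.2, -308.6, 128.7]
tcp_rot: [3.141, 0.002, 2.567]
contact_force: [-0.3, 1.3, 7.3]
opening: 0.317
```

move_arm(
  targets=[-1,0,0,-2,0,-1,0,0,-4,0,-1,0,0,-6,0,-1,0,0,-6,0,-1,0,0,-6,0],
)

```text
clock: 5.6
eef_pos: [468.6, -308.3, 187.3]
tcp_rot: [-3.142, 0.001, 2.567]
contact_force: [-0.1, -0.2, -1.7]
opening: 0.317
```

Run:
```python
from h import *
f=r.grab_frame("scene");g=r.grab_frame("top")
cv2.imwrite("pics/a2.png",np.hstack([cv2.resize(f["img"][90:190,120:240],(400,333),interpolation=2),cv2.resize(g["img"][120:220,280:400],(400,333),interpolation=2)]))
s=r.sense();print(s["clock"],s["eef_pos"],np.degrees(s["tcp_rot"]),s["opening"],s["contact_force"])
```

```text
5.7 [ 467.93796489 -307.92405376  186.19535731] [ 1.79999485e+02 -8.99752758e-02  1.47074808e+02] 0.32051625172490206 [-0.64353508  0.88569927 -2.4796931 ]
```

View pics/a2.png

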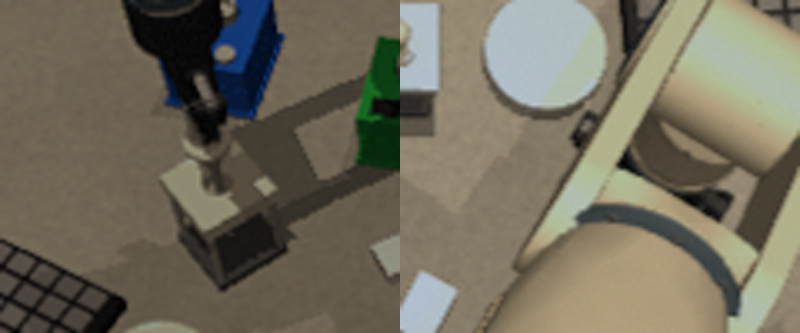

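Wand held and lifted 60 mm, with the nose still in the hole (crop ~(215,180)). The moves cannot tilt the tool, so I'll swivel the wand between the pads. To do that I draw the gripper towards the robot with the nose against the fixed stand's hole edge.

move_arm(
  targets=[-1,0.6,0,0,0,-1,1.2,0,0,0,-1,1.8,0,0,0,-1,2.3,0,0,0,-1,2.8,0,0.1,0],
  squeeze=20,
)

```text
clock: 6.2
eef_pos: [445.4, -293.2, 186.7]
tcp_rot: [3.142, 0.002, 2.567]
contact_force: [4.9, -2.3, 0.4]
opening: 0.317
```

Run:
```python
from h import *
f=r.grab_frame("scene")
cv2.imwrite("pics/a3.png",cv2.resize(f["img"][90:190,120:240],(720,600),interpolation=2))
s=r.sense();print(s["clock"],s["eef_pos"],np.degrees(s["tcp_rot"]),s["opening"],s["contact_force"],s["wrist_torque"])
```

```text
6.25 [ 444.71028241 -292.78519191  186.59888621] [1.79995866e+02 5.95166962e-02 1.47078042e+02] 0.31898549325956993 [ 2.63717429 -1.87434622  0.11568287] [-0.56104765 -1.07633425 -0.02280563]
```

View pics/a3.png

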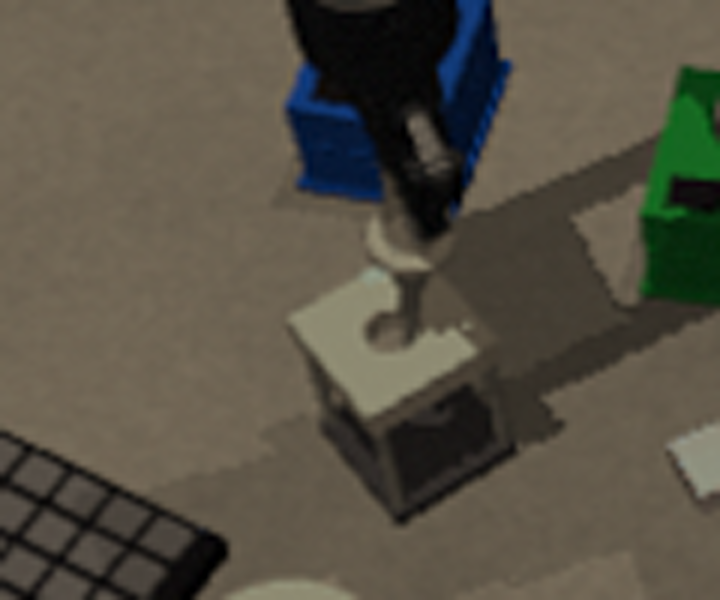

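It is swivelling: about 4 N lateral, nose against the robot-side lip of the hole at (405,330). Continuing.

move_arm(
  targets=[-1,0.5,0,0.1,0,-1,1.0,0,0.2,0,-1,1.5,0,0.3,0,-1,2.0,0,0.4,0,-1,2.5,0,0.5,0,-1,2.5,0,0.5,0],
)

```text
clock: 6.85
eef_pos: [423.2, -278.9, 181.0]
tcp_rot: [3.142, -0.001, 2.567]
contact_force: [1.6, -1.8, 0.4]
opening: 0.317
```

Run:
```python
from h import *
f=r.grab_frame("scene")
cv2.imwrite("pics/a4.png",cv2.resize(f["img"][90:190,120:240],(720,600),interpolation=2))
s=r.sense();print(s["clock"],s["eef_pos"],np.degrees(s["tcp_rot"]),s["opening"],s["contact_force"],s["wrist_torque"])
```

```text
6.9 [ 423.44165196 -279.0485581   181.06952791] [ 1.79999028e+02 -7.22539060e-02  1.47078455e+02] 0.32163987403107996 [ 3.06419313 -1.05403931 -1.37770222] [-0.18746306 -0.54617302 -0.00454508]
```

View pics/a4.png

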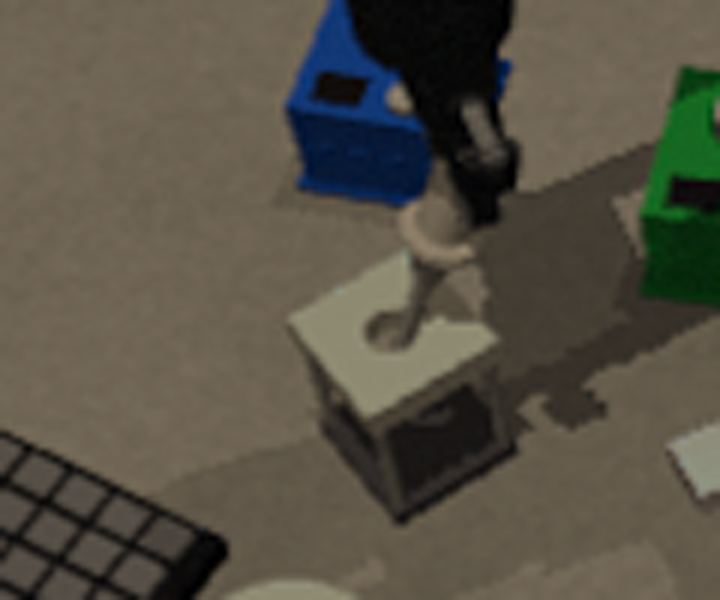

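move_arm(
  targets=[-1,0,0,-1,0,-1,0,0,-3,0,-1,0,0,-7,0,-1,0,0,-11,0,-1,0,0,-14,0,-1,0,0,-14,0],
  squeeze=80,
)

```text
clock: 7.5
eef_pos: [424.9, -280.2, 325.8]
tcp_rot: [-3.141, 0.005, 2.567]
contact_force: [1.0, -0.1, -2.2]
opening: 0.311
```

Run:
```python
from h import *
f=r.grab_frame("scene");g=r.grab_frame("top")
s=r.sense();print(s["clock"],s["eef_pos"],np.degrees(s["tcp_rot"]),s["opening"],s["contact_force"])
Rm=R.from_euler('xyz',s["tcp_rot"]).as_matrix();gp=s["eef_pos"]-18.7*Rm[:,2]
for F in(f,g):
    c=F["world_to_cam"]@np.append(gp,1);u=F["K"]@c[:3];u=u[:2]/u[2];print("grasp px",u)
    for t in("sniffer_tip","sniffer_grip"):
        for m in r.mark_of(F,t)[:3]:
            if np.linalg.norm(m["position"]-gp)<220: print(t,round(m["conf"],2),np.round(m["position"],1),np.round(m["position"]-gp,1))
x,y=185,125
cv2.imwrite("pics/a5.png",np.hstack([cv2.resize(f["img"][60:180,120:240],(400,400),interpolation=2),cv2.resize(g["img"][100:220,280:400],(400,400),interpolation=2)]))
```

```text
7.6 [ 423.4121201  -279.11630651  321.37623978] [-1.79992253e+02 -5.78478092e-02  1.47077792e+02] 0.30988399280355766 [-0.54091248  0.44342185 -2.47245472]
grasp px [190.16078153  85.08416749]
sniffer_tip 0.51 [ 472.1 -312.7  225.8] [  48.7  -33.6 -114.3]
sniffer_grip 0.73 [ 431.2 -279.7  336.7] [ 7.8 -0.6 -3.4]
grasp px [348.90874668 183.58711637]
sniffer_grip 0.39 [ 428.9 -281.5  335.3] [ 5.5 -2.4 -4.8]
```

View pics/a5.png

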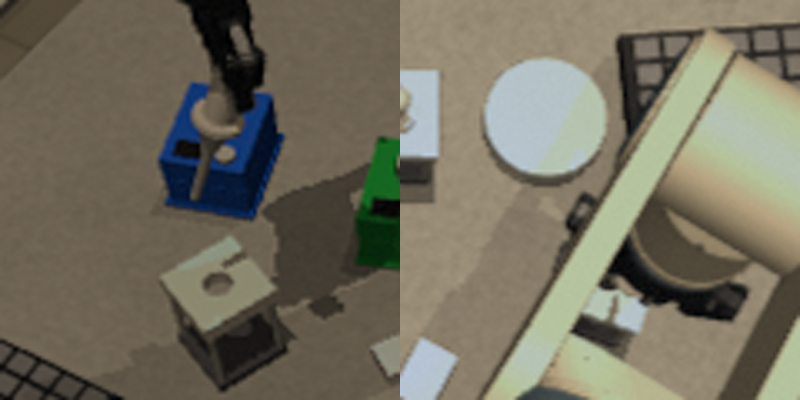

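Run:
```python
from h import *
from scipy.optimize import least_squares
fs=np.load("fs.npy",allow_pickle=True).item();F=fs["scene"]
gp=np.array([423.4,-279.1,340.1]);xh=-np.array([np.cos(np.radians(147.08)),np.sin(np.radians(147.08)),0])
def res(p):
    X=gp+p[0]*xh-np.array([0,0,p[1]]);u=F["K"]@(F["world_to_cam"]@np.append(X,1))[:3];return u[:2]/u[2]-[179.1,119.4]
q=least_squares(res,[50,115]).x;print(q,np.hypot(*q),np.arctan2(*q))
# window plan: tool x azimuth 218 -> xh azimuth 38
v=np.array([553.5,328.7,115.5]);n=R.from_euler('z',37.9,degrees=True).apply([-np.sin(.436),0,np.cos(.436)])
for (a,b) in((54,115),(56,114)):
    xh2=np.array([np.cos(np.radians(37.9)),np.sin(np.radians(37.9)),0])
    tip=v+22*n; g=tip-a*xh2+[0,0,b]; tcp=g-[0,0,18.7]
    print("tip",tip,"tcp",tcp,np.degrees(np.arctan2(tcp[1],tcp[0])))
    print(sh((423.4,-279.1,323,147.08),tcp+[0,0,100],217.9))
```

```text
[ 51.74024343 114.36512594] 125.5246383019057 0.4248585750349096
tip [546.16863923 322.99269136 135.44185993] tcp [503.55809865 289.82129055 231.74185993] 29.922444369977068
(array([24.19, 52.11, -0.87]), -70.82)
tip [546.16863923 322.99269136 135.44185993] tcp [501.97993048 288.59272015 230.74185993] 29.894978166923302
(array([24.26, 51.92, -0.77]), -70.82)
```

Tilt is now about 0.43 rad, so it is nearly square to the window. Moving over the window with 100 mm to spare and turning so the tilt lines up with the slope.

move_arm(
  targets=[-1,2,4,0,-6,-1,4,8.5,0,-12,-1,6,13,0,-18,-1,8,17.5,0,-24,-1,10,22,0,-30,-1,12,26,0,-36,-1,14,30,0,-42,-1,16,34,0,-48,-1,18,38,0,-54,-1,20,42,0,-60],
)

```text
clock: 8.8
eef_pos: [483.8, 183.5, 320.2]
tcp_rot: [3.142, -0.002, -2.664]
contact_force: [0.3, 0.3, -1.1]
opening: 0.313
```

Run:
```python
from h import *
s=r.sense();p=s["eef_pos"];print(s["clock"],p,np.degrees(s["tcp_rot"]))
print(sh((*p,np.degrees(s["tcp_rot"][2])),(503.2,289.5,330),217.9))
```

```text
8.8 [483.79173361 183.47538964 320.22194528] [ 1.79995201e+02 -1.17487372e-01 -1.52662673e+02]
(array([-6.59,  8.53, -0.98]), np.float64(-10.56))
```

move_arm(
  targets=[-1,-2,3,-0.4,-5,-1,-4.5,6,-1,-10.5,-1,-6.6,8.5,-1,-10.5,-1,-6.6,8.5,-1,-10.5,-1,-6.6,8.5,-1,-10.5],
)

```text
clock: 9.3
eef_pos: [503.9, 287.5, 329.7]
tcp_rot: [3.141, -0.003, -2.485]
contact_force: [0.3, -0.2, -2.0]
opening: 0.308
```

```bash
cat > look.py <<'E'
from h import *
import sys
f=r.grab_frame("scene");g=r.grab_frame("top")
s=r.sense();p=s["eef_pos"];yaw=np.degrees(s["tcp_rot"][2]);print(s["clock"],p,np.degrees(s["tcp_rot"]),s["opening"],s["contact_force"])
xh=-np.array([np.cos(np.radians(yaw)),np.sin(np.radians(yaw)),0])
tip=p+[0,0,18.7]+53*xh-[0,0,114.6];print("tip est",tip)
def px(F,X):
    u=F["K"]@(F["world_to_cam"]@np.append(X,1))[:3];return u[:2]/u[2]
ims=[]
for nm,F in(("s",f),("t",g)):
    u=px(F,tip);print(nm,"tip px",u)
    x,y=[int(round(t)) for t in u];w=45
    x0,y0=max(0,x-w),max(0,y-w);im=cv2.resize(F["img"][y0:y0+2*w,x0:x0+2*w],(400,400),interpolation=2)
    c=((u-[x0,y0]+.5)*400/(2*w)).astype(int);cv2.circle(im,tuple(map(int,c)),6,(0,0,255),1);print("crop org",x0,y0,"scale",400/(2*w))
    ims.append(im)
    for m in r.mark_of(F,"sniffer_tip")[:2]: print(nm,round(m["conf"],2),np.round(m["position"],1))
cv2.imwrite(sys.argv[1],np.hstack(ims))
E
python3 look.py pics/b1.png
```

```text
9.4 [504.01609671 286.45917294 330.4055031 ] [-1.79998271e+02 -1.20002349e-01 -1.42446797e+02] 0.3115173510442806 [-0.01380623  0.87694834 -1.81210908]
tip est [546.03384584 318.76255912 234.5055031 ]
s tip px [369.9240098 243.6139212]
crop org 325 199 scale 4.444444444444445
s 0.88 [545.6 319.6 233.8]
t tip px [115.30562013 149.73144667]
crop org 70 105 scale 4.444444444444445
```

View pics/b1.png

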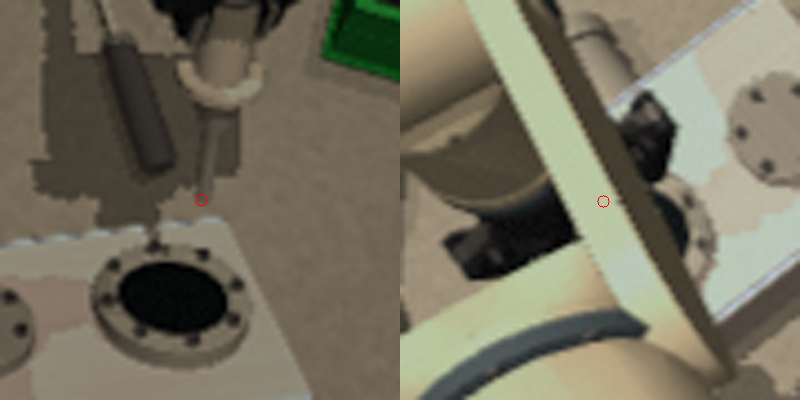

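The network (545.6, 319.6, 233.8), my estimate and the picture (tip at the red circle, (200,195)) agree. Descending most of the way.

move_arm(
  targets=[-1,-0.1,0.1,2,0,-1,-0.2,0.2,4,0,-1,-0.2,0.3,6,0,-1,-0.2,0.3,7.5,0,-1,-0.2,0.3,8,0,-1,-0.2,0.3,8,0],
)

```text
clock: 10.1
eef_pos: [504.1, 290.5, 250.9]
tcp_rot: [3.141, -0.001, -2.486]
contact_force: [-0.1, -1.3, -2.2]
opening: 0.311
```

```bash
python3 look.py pics/b2.png
```

```text
10.2 [504.81946224 291.12642392 252.147218  ] [-1.79988302e+02  6.88057151e-02 -1.42438384e+02] 0.3120935107219717 [ 0.60106553 -0.23912246 -2.27154911]
tip est [546.83246771 323.43597935 156.247218  ]
s tip px [364.89343934 257.0595321 ]
crop org 320 212 scale 4.444444444444445
s 0.89 [546.  322.3 150.5]
t tip px [121.45816096 156.36819579]
crop org 76 111 scale 4.444444444444445
t 0.47 [ 638.6 -273.     3.6]
```

View pics/b2.png

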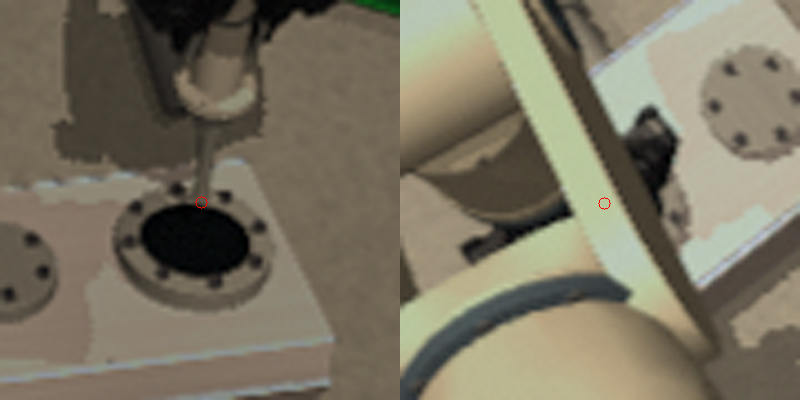

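move_arm(
  targets=[-1,0,0,0.6,0,-1,0,0,1.2,0,-1,0,0,1.8,0,-1,0,0,1.8,0,-1,0,0,1.8,0],
)

```text
clock: 10.8
eef_pos: [504.2, 291.0, 233.0]
tcp_rot: [3.142, -0.001, -2.486]
contact_force: [0.0, 0.1, -2.1]
opening: 0.31
```

```bash
python3 look.py pics/b3.png
```

```text
10.9 [504.43510173 291.15290749 233.42366078] [-1.79998293e+02  1.27039300e-02 -1.42421372e+02] 0.31195957852549655 [-0.12398352 -0.09918766 -2.49965139]
tip est [546.43851216 323.47493576 137.52366078]
s tip px [363.48541385 259.65386145]
crop org 318 215 scale 4.444444444444445
s 0.64 [550.  322.6 132.3]
t tip px [123.1958871  158.03598025]
crop org 78 113 scale 4.444444444444445
t 0.72 [ 467.7 -308.8    1.7]
```

View pics/b3.png

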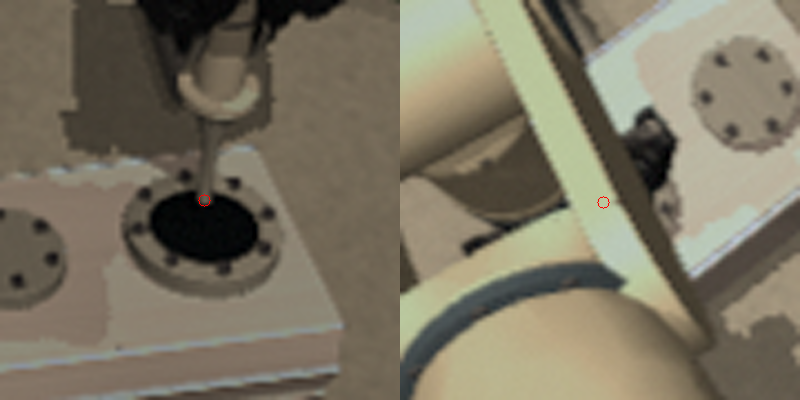

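The tip stands over the glass at about 20 mm (crop (203,200), glass centre (205,225) below it along the normal). Holding.

move_arm(
  targets=[-1,0,0,0,0,-1,0,0,0,0,-1,0,0,0,0,-1,0,0,0,0,-1,0,0,0,0,-1,0,0,0,0,-1,0,0,0,0,-1,0,0,0,0,-1,0,0,0,0,-1,0,0,0,0],
)

```text
clock: 12.0
eef_pos: [504.3, 291.1, 233.2]
tcp_rot: [-3.142, -0.0, -2.486]
contact_force: [0.4, 0.0, -2.2]
opening: 0.309
```

move_arm(
  targets=[-1,0,0,0,0,-1,0,0,0,0,-1,0,0,0,0,-1,0,0,0,0,-1,0,0,0,0,-1,0,0,0,0,-1,0,0,0,0,-1,0,0,0,0,-1,0,0,0,0,-1,0,0,0,0],
)

```text
clock: 13.0
eef_pos: [504.3, 291.1, 233.3]
tcp_rot: [-3.142, 0.0, -2.486]
contact_force: [-1.0, -0.6, -1.6]
opening: 0.312
```

move_arm(
  targets=[-1,0,0,0,0,-1,0,0,0,0,-1,0,0,-2,0,-1,0,0,-5,0,-1,0,0,-9,0,-1,0,0,-9,0],
)

```text
clock: 13.6
eef_pos: [506.6, 292.4, 329.0]
tcp_rot: [-3.14, 0.009, -2.486]
contact_force: [0.6, 1.2, -1.8]
opening: 0.311
```

Run:
```python
from h import *
s=r.sense();p=s["eef_pos"];yaw=np.degrees(s["tcp_rot"][2]);print(s["clock"],p,yaw,s["opening"])
```

```text
13.6 [506.59947381 292.38324757 328.98808591] -142.4222233476143 0.3110176078345632
```

Run:
```python
from h import *
s=r.sense();p=s["eef_pos"]
print(sh((504.3,291.1,323.3,-142.42),(369,-4,240),180))
```

```text
(array([ 28.72, -15.14,   8.33]), 37.58)
```

move_arm(
  targets=[-1,3,-1.6,0,4,-1,7,-3.7,0,8,-1,11,-5.8,0,12,-1,15,-7.9,0,18,-1,19,-10,1,24,-1,23,-12,3,30,-1,26,-13.8,5,35,-1,28.7,-15.1,7,37.6,-1,28.7,-15.1,8.3,37.6,-1,28.7,-15.1,8.3,37.6],
)

```text
clock: 14.6
eef_pos: [367.3, -4.3, 238.6]
tcp_rot: [3.142, -0.003, 3.139]
contact_force: [0.7, -0.7, -1.2]
opening: 0.31
```

```bash
python3 look.py pics/c1.png
```

```text
14.7 [369.11487404  -3.50381385 240.45355652] [ 1.79993432e+02 -1.85170558e-03  1.79978719e+02] 0.30959544299686764 [ 0.52792325 -0.39156009 -1.23560832]
tip est [422.11487038  -3.52349954 144.55355652]
s tip px [277.51422293 168.99670411]
crop org 233 124 scale 4.444444444444445
s 0.56 [421.5  -7.8 139.3]
t tip px [237.23423529 198.29141656]
crop org 192 153 scale 4.444444444444445
```

View pics/c1.png

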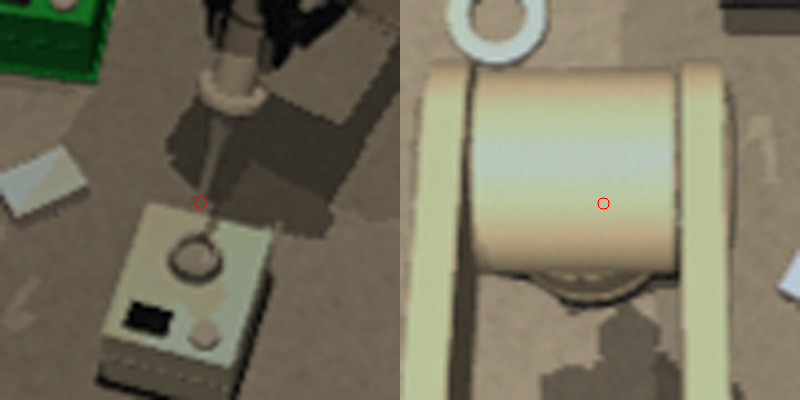

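move_arm(
  targets=[-1,0,0,2,0,-1,0,0,4,0,-1,0,0,5.6,0,-1,0,0,5.6,0,-1,0,0,5.6,0],
)

```text
clock: 15.3
eef_pos: [369.5, -3.3, 184.9]
tcp_rot: [3.142, 0.0, -3.141]
contact_force: [0.3, 0.5, -1.9]
opening: 0.31
```

```bash
python3 look.py pics/c2.png
```

```text
15.4 [369.90659713  -3.42871373 185.35484558] [-1.79997559e+02  1.03743205e-01 -1.79990206e+02] 0.30578148214731754 [ 0.5241918  -1.02891491 -1.85576925]
tip est [422.90659636  -3.41965432  89.45484558]
s tip px [276.85075692 179.26469633]
crop org 232 134 scale 4.444444444444445
s 0.83 [424.2  -4.6  84.8]
s 0.51 [422.2  -7.3  82. ]
t tip px [237.75717166 200.82469589]
crop org 193 156 scale 4.444444444444445
t 0.35 [595.4 299.6   1.7]
```

View pics/c2.png

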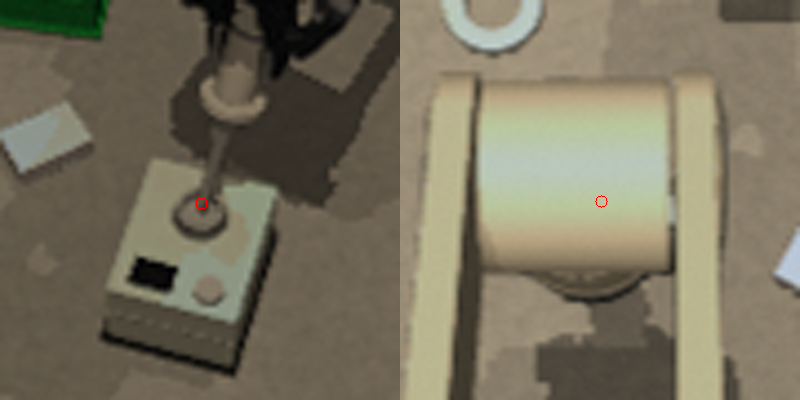

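The tip is right over the cup (crop (203,203), rim centre (200,213)). Lowering it into the cup.

move_arm(
  targets=[-1,0,0,0.4,0,-1,0,0,0.8,0,-1,0,0,1.2,0,-1,0,0,1.3,0],
)

```text
clock: 15.9
eef_pos: [368.7, -3.6, 170.8]
tcp_rot: [-3.142, -0.001, 3.141]
contact_force: [-1.2, 0.3, 2.9]
opening: 0.306
```

```bash
python3 look.py pics/c3.png
```

```text
16.0 [368.8493878   -3.65187816 171.12206827] [-1.79998864e+02 -2.62685122e-02  1.79975151e+02] 0.309423321143148 [-0.93813018 -0.06453474 -0.19751766]
tip est [421.84938281  -3.67486376  75.22206827]
s tip px [276.81416675 181.45204194]
crop org 232 136 scale 4.444444444444445
s 0.89 [425.   -7.6  70.3]
t tip px [237.98656564 201.86730297]
crop org 193 157 scale 4.444444444444445
```

View pics/c3.png

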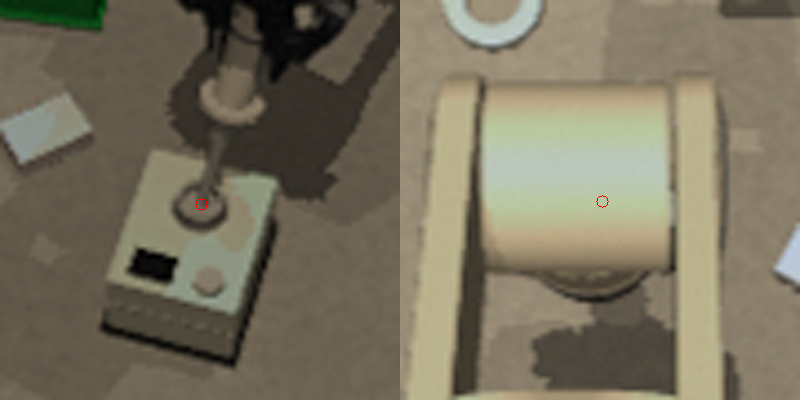

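The tip is in the cup with light floor contact (~3 N). Next I straighten the wand by swivelling it against the cup's inner wall at light squeeze.

move_arm(
  targets=[-1,-0.4,0,0,0,-1,-0.8,0,0,0,-1,-1.2,0,-0.15,0,-1,-1.6,0,-0.3,0,-1,-2.1,0,-0.48,0,-1,-2.6,0,-0.65,0,-1,-3.1,0,-0.8,0],
  squeeze=20,
)

```text
clock: 16.8
eef_pos: [399.2, -3.6, 178.9]
tcp_rot: [3.142, -0.003, 3.141]
contact_force: [-4.5, 0.7, -3.2]
opening: 0.308
```

```bash
sed -i 's/\[F\["img"\]//; s/w=45/w=40/' look.py; python3 look.py pics/c4.png
```

```text
16.9 [400.82299125  -3.64846994 179.48367076] [-1.79995361e+02  3.87525345e-02  1.79984257e+02] 0.30770471553822676 [-2.88588657 -0.2425454  -3.19370549]
tip est [453.82298925  -3.66303215  83.58367076]
s tip px [271.55125135 187.82467262]
crop org 232 148 scale 5.0
s 0.86 [430.3  -6.   74.3]
s 0.34 [425.4  -5.6  85.9]
t tip px [237.75744323 190.75750333]
crop org 198 151 scale 5.0
t 0.66 [ 468.  -312.5    2.5]
```

View pics/c4.png

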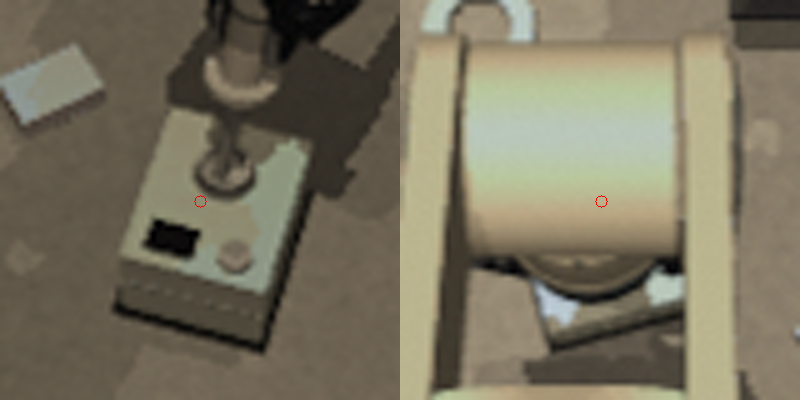

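The tip stays in the cup against the far wall (network x=430) while the wand swivels. Continuing to upright.

move_arm(
  targets=[-1,-0.5,0,-0.08,0,-1,-1.0,0,-0.15,0,-1,-1.5,0,-0.2,0,-1,-2.0,0,-0.25,0,-1,-2.5,0,-0.28,0,-1,-2.9,0,-0.3,0,-1,-2.9,0,-0.3,0],
)

```text
clock: 17.7
eef_pos: [429.7, -3.7, 182.3]
tcp_rot: [-3.141, 0.001, 3.141]
contact_force: [-2.9, 0.4, -3.8]
opening: 0.308
```

Run:
```python
from h import *
f=r.grab_frame("scene");s=r.sense();p=s["eef_pos"];print(s["clock"],p,np.degrees(s["tcp_rot"]),s["opening"],s["contact_force"],s["wrist_torque"])
for t in("sniffer_tip","sniffer_grip","cup_rim"):
    for m in r.mark_of(f,t)[:4]: 
        if abs(m["position"][0]-425)<60 and abs(m["position"][1])<60: print(t,round(m["conf"],2),np.round(m["position"],1))
cv2.imwrite("pics/c5.png",cv2.resize(f["img"][120:220,220:340],(720,600),interpolation=2))
for z in(75,185):
  u=f["K"]@(f["world_to_cam"]@[p[0],p[1],z,1])[:3];print("vertical axis px",z,(u[:2]/u[2]-[220,120])*6)
```

```text
17.75 [429.47186406  -3.70984422 182.27523598] [-1.79991899e+02  3.93418512e-02  1.79982667e+02] 0.31089154651125067 [-2.38590284 -1.0132808  -2.8921622 ] [-0.17286877  0.74268244  0.04293059]
sniffer_tip 0.79 [433.9  -5.5  71.8]
sniffer_grip 0.67 [428.8  -1.4 194. ]
cup_rim 0.39 [424.2  -7.   81.8]
vertical axis px 75 [333.26598799 379.97160949]
vertical axis px 185 [339.54810963 257.69509553]
```

View pics/c5.png

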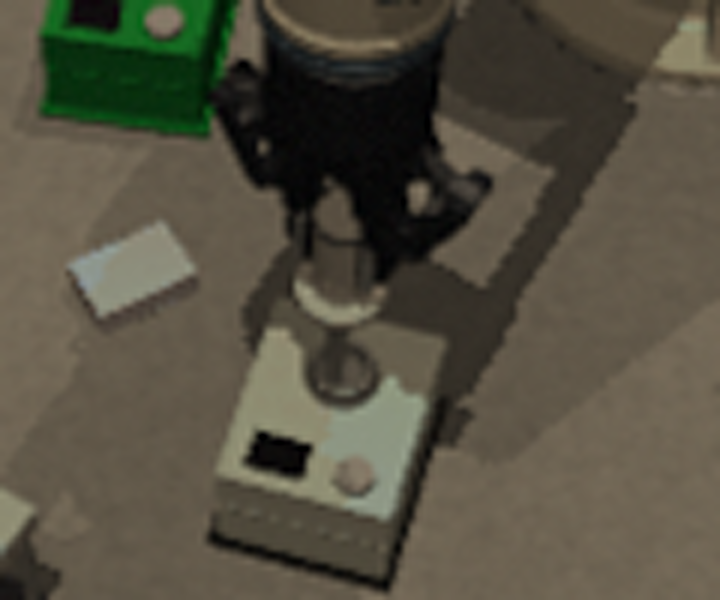

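Upright (tip 434, grip 429 by network; wand axis vertical in crop at x≈340). Centring the tip by backing off 7 mm, gripping harder, then lowering to feel the floor.

move_arm(
  targets=[-1,0,0,0,0,-1,0,0,0,0,-1,0.4,0,0,0,-1,0.7,0,0,0,-1,0.7,0,0,0],
  squeeze=80,
)

```text
clock: 18.4
eef_pos: [422.0, -3.6, 182.6]
tcp_rot: [3.141, 0.001, 3.141]
contact_force: [0.8, -0.1, -1.7]
opening: 0.307
```

move_arm(
  targets=[-1,0,0,0.1,0,-1,0,0,0.2,0,-1,0,0,0.2,0],
)

```text
clock: 18.7
eef_pos: [422.4, -3.6, 180.5]
tcp_rot: [3.142, 0.001, 3.141]
contact_force: [-1.2, -0.9, 1.7]
opening: 0.309
```

move_arm(
  targets=[-1,0,0,0.1,0,-1,0,0,0.2,0,-1,0,0,0.2,0],
)

```text
clock: 19.0
eef_pos: [422.2, -3.6, 178.3]
tcp_rot: [3.142, 0.0, 3.141]
contact_force: [0.1, 0.8, 2.7]
opening: 0.307
```

move_arm(
  targets=[-1,0,0,0.1,0,-1,0,0,0.2,0,-1,0,0,0.2,0],
)

```text
clock: 19.3
eef_pos: [422.1, -3.6, 176.3]
tcp_rot: [-3.142, 0.0, 3.141]
contact_force: [2.4, -0.3, 2.9]
opening: 0.311
```

move_arm(
  targets=[-1,0,0,0.2,0,-1,0,0,0.4,0,-1,0,0,0.6,0,-1,0,0,0.7,0,-1,0,0,0.7,0,-1,0,0,0.7,0],
)

```text
clock: 19.9
eef_pos: [422.1, -3.6, 169.4]
tcp_rot: [-3.142, 0.0, 3.141]
contact_force: [0.0, 1.1, 5.5]
opening: 0.311
```

Run:
```python
from h import *
F=[];
for i in range(6):
    f=r.grab_frame("scene");s=r.sense();F.append(s["contact_force"])
p=s["eef_pos"];print(s["clock"],p,np.degrees(s["tcp_rot"]),s["opening"],np.mean(F,0))
for t in("sniffer_tip","sniffer_grip","cup_rim"):
    for m in r.mark_of(f,t)[:4]: 
        if abs(m["position"][0]-425)<60 and abs(m["position"][1])<60: print(t,round(m["conf"],2),np.round(m["position"],1))
cv2.imwrite("pics/c6.png",np.hstack([cv2.resize(f["img"][160:220,245:305],(400,400),interpolation=2),cv2.resize(np.load("fs.npy",allow_pickle=True).item()["scene"]["img"][160:220,245:305],(400,400),interpolation=2)]))
for z in(70,82):
  u=f["K"]@(f["world_to_cam"]@[422.5,-4,z,1])[:3];print("rim px",z,(u[:2]/u[2]-[245,160])*400/60)
```

```text
20.2 [422.07475953  -3.63065578 169.40330517] [1.79999135e+02 1.69481889e-02 1.79979298e+02] 0.3066826852054004 [ 0.76190348 -0.04623312  4.7507482 ]
sniffer_tip 0.67 [425.8  -6.1  61.1]
sniffer_grip 0.72 [421.5  -4.2 181.8]
sniffer_grip 0.22 [442.8   2.4  -1. ]
cup_rim 0.48 [421.9  -8.4  73.7]
rim px 70 [210.43004266 149.73732739]
rim px 82 [211.19182265 135.91127108]
```

View pics/c6.png

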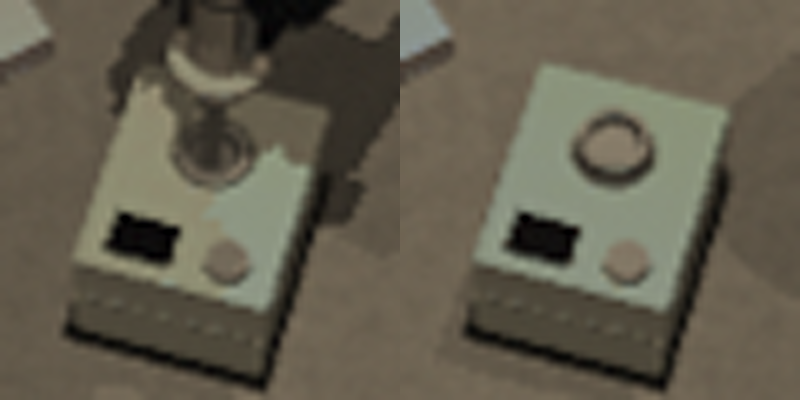

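The rim now looks nearly flush: in the left crop no cup wall shows under the ring at (212,185), unlike the rest picture on the right. Depth estimates run from 8 to 11.5 mm, so I'll press 1.5 mm more and re-measure.

move_arm(
  targets=[-1,0,0,0.1,0,-1,0,0,0.15,0,-1,0,0,0.15,0,-1,0,0,0.15,0,-1,0,0,0.15,0],
)

```text
clock: 20.85
eef_pos: [422.1, -3.6, 167.9]
tcp_rot: [3.142, 0.0, 3.141]
contact_force: [1.2, -0.6, 5.3]
opening: 0.308
```

Run:
```python
from h import *
F=[]
for i in range(20):
    f=r.grab_frame("scene");F.append(r.sense()["contact_force"])
s=r.sense();p=s["eef_pos"];print(s["clock"],p,s["opening"],np.mean(F,0),np.std(F,0)/20**.5)
for t in("sniffer_tip","sniffer_grip","cup_rim","flange","driver","carrier","solvent","tin","wafer_wand"):
    for m in r.mark_of(f,t)[:2]: print(t,round(m["conf"],2),np.round(m["position"],1))
im=f["img"]
a=cv2.resize(im[165:205,255:300],(400,356),interpolation=cv2.INTER_CUBIC).copy()
def pr(X):
    u=f["K"]@(f["world_to_cam"]@np.append(X,1))[:3];return (u[:2]/u[2]-[255,165]+.5)*400/45
b=a.copy()
for z,c in((70,(0,255,0)),(82,(0,0,255))):
    pts=np.array([pr([422.5+17*np.cos(t),-4+17*np.sin(t),z]) for t in np.linspace(0,6.28,60)]).astype(int);cv2.polylines(b,[pts],True,c,1)
cv2.imwrite("pics/c7.png",np.hstack([a,b]))
```

```text
21.85 [422.14356393  -3.63270602 167.9530884 ] 0.31509860310093396 [0.71492291 0.41782775 5.46541379] [0.106445   0.12617898 0.12335806]
sniffer_tip 0.58 [426.   -6.8  57.2]
sniffer_grip 0.74 [422.   -1.6 179.4]
sniffer_grip 0.5 [724.7  35.6   1.6]
cup_rim 0.61 [ 234.5 -238.1   85.7]
cup_rim 0.6 [ 276.3 -455.2   80.9]
flange 0.59 [575.9  75.4  -1.5]
driver 0.56 [353.8 221.4  -0.8]
driver 0.56 [ 621.  -123.1   23.1]
carrier 0.84 [ 6.362e+02 -2.733e+02 -1.000e-01]
solvent 0.57 [7.248e+02 3.410e+01 6.000e-01]
tin 0.73 [440.2   2.9  -1.4]
tin 0.68 [ 397.5 -151.5    2.7]
wafer_wand 0.74 [ 621.1 -124.5   21.9]
```

View pics/c7.png

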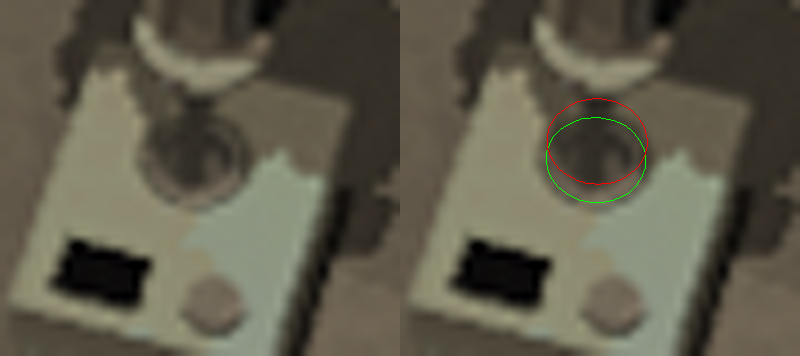

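Force on the cup is 5.5 + 1.9 (wand weight) ≈ 7.3 N, which matches "level". The ring fits the green level outline, not the red rest outline. All the loose things are where they stood, so I'm handing in.

```bash
python3 -c "
from rig import r
print(r.sense()['clock'],r.sense()['eef_pos'],r.sign_off())"
```

```text
the job is handed in; nothing more can be done
22.3 [422.10626494  -3.63460293 167.93818655] None
```

I handed the job in at 22.3 s with the sniffer still held in the calibration cup, pressing it level. No verdict is reported, so success rests on my own measurements below.

**Tilting the wand:** The moves cannot tilt the tool. I swivelled the wand about 0.43 rad between the pads by drawing it against the rim of its own stand's hole.

**Window:** I held the tip about 20–22 mm off the middle of the glass for just over 2 s. Nothing in the wrist force showed contact with the window.

**Cup:** I set the tip in the cup, straightened the wand against the cup's inner wall, centred it and pressed down.

**Last checks:**
- **Force:** about 7.3 N on the cup after allowing for the wand's weight, against 7.3 N expected when level. That means it is pressed about 11–12 mm.
- **Picture:** the cup's ring matches the level outline.
- **Wand:** within about 0.04 rad of upright, with the tip about 4 mm from the cup's centre.
- **Other things:** the flange, driver, carrier, solvent, tin and wafer wand were found within about 5 mm of their first positions.

**Disagreements:**
- Before the last 1.5 mm of pressing, depth estimates ranged from 8 to 11.5 mm. Afterwards the network's tip height alone would suggest nearly 15 mm.
- The network did not find this cup's rim in the final picture.
- The network put the tip up to about 6 mm lower than my estimate near the window.

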